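Load a spacer sleeve on the gauging stand

ROBOT

A 6-joint arm with a two-finger parallel gripper is mounted at the origin on the work surface. World frame = base frame: x ahead of the robot, y to its left, z up, the work surface at z = 0. Lengths are in m, angles in degrees, forces in N, time in s.
With the tool pointing down it reaches from about 0.4 to 0.825 m from the base axis. Payload 7 kg.
Tool frame: the origin (TCP) lies between the finger pads; the fingertips stand 19 mm ahead of it and the grasp point (between the pads) is the TCP; x points along the fingers, y is the direction in which the jaws open and shut, and the axes are right-handed (so a half turn about x gives the same grasp; the last joint's range is limited). The gripper opens to 88 mm and grips with 3 to 60 N. Pads are 19 mm wide; open, the fingers measure 130 mm over their backs; the gripper's body (78 mm by 193 mm) begins 47 mm behind the grasp point.
Start: joints at [-49.383, 20.546, 0.682, 0, -70.136, -16.507], TCP at [0.276, -0.616, 0.246] pointing down, gripper open.
Joint ranges: [-176.03, 176.03], [-82.01, 121.73], [-58.28, 71.71], [-173.87, 95.51], [-174.79, -0.11], [-173.66, 173.66]. Speed limits (degrees/s): [136.94, 136.94, 172.46, 180, 180, 180].

INTERFACE

Orientations are given as [roll, pitch, yaw] about the fixed x, y, z axes, in that order (R = Rz(yaw) Ry(pitch) Rx(roll)).
In Python, from plant import r gives the robot as it stands.
- The arm moves only by the tool send_rows, never from a script. Its argument "plan" is a list of rows, each a list of 2 entries, a list of its own where there are three numbers: the shift along the tool's x, y, z scaled (see below), then the turn, a rotation vector about the tool's x, y, z scaled (see below). A call has exactly 5 rows; each row is the pose to reach, as a shift and turn from the pose measured when the call began, along the tool's axes at that moment; what a row does not reach only later rows make up. The controller multiplies each number of a shift by 0.15 m and each number of a turn by pi/4 rad. A row lasts 1/10 s, in which the tool goes at most 50 mm and 8.59 degrees, less where a joint would pass 70% of its speed; a pose out of reach is approached as far as the arm can. A call with a number of a shift or a turn outside -1 to 1 is refused whole. A call with a gripper value outside its range is refused whole. "jaw" is the opening, from -1 (shut) to 1 (fully open), so that 0 is half open, set as the call begins (left out, the last holds). The fingers move at their own pace and stop on an object; "force" is the grip in N (left out, the last holds). Time passes only in rows, so rows that repeat a pose let the fingers close, or fill a call up. It gives the time, the measured TCP pose, the force and the opening at its end, in the units of the state.
- r.get_state(): the state, without advancing time (a new reading comes with each control period).
- r.capture(name): name is "scene" or "side" or "wrist"; returns a dict with "color" (400x640x3 uint8, red, green, blue), "range_z" (400x640 float32, m along the optical axis (not along the pixel's ray), 0 where there is no reading), "mtx" (3x3 intrinsics, pixels), "k1" (the pictures are not rectified: a ray, as slopes to the right and down, at radius r is drawn at 1 + k1 r^2 times it, then the intrinsics apply), "pose" (4x4, takes a point from camera to world coordinates). Camera axes: x right, y down, z forward; pixel columns grow to the right and rows downward; lengths in m; the calibration is good to about 2 mm. A picture is of the moment at which its call begins.
- r.close_job(): hands the job in, once; it reports no verdict.
Trained networks look in a picture, given as the dict that the camera call returned (one of the last four; its "shot" number tells which), for a name from the list of things; names that differ only in an ending like _2 or _b are one class to them, and where a whole thing is asked for, a point or a joint stands for the part that bears it (a point fixed in the world has none). Each returns a list of dicts, best first, with "score" (0 to 1); they miss things now and then, are a little off and sometimes report something else, mostly with a low value. They report only what shows in the picture. A call takes as long as a camera call. They do not tell look-alikes from the thing itself.
- r.find_in(picture, target): "uv" ([column, row] in pixels, amid what is visible of it).
- r.trace(picture, target): "mask" (400x640 bool, what is visible of it) and "uv" ([column, row] in pixels, amid what is visible of it).
The state is a dict: "time_s": time; "joints": joint angles; "qd": joint speeds; "joint_torque": joint torques, N m; "tcp_pos": TCP position; "eef_rot": TCP orientation; "contact_force": force on the tool from outside, world axes, zero at the start; "moment": the same for the moment, N m; "gripper_width": finger opening in m.
Only numpy, scipy, OpenCV 4.12 (cv2) and the standard library are available. Lean on these libraries where they do the work, as an engineer would, in place of code of your own. Each camera call takes 0.05 s, during which the arm holds its last target. There are 200 camera calls.

TASK

Slide the large spacer sleeve along the stand's deck, without lifting it off the deck, round the other parts and into the V fence so that it stands centred over the gauge shaft. Then press it down over the shaft until it is fully home, and after that flip the toggle on the switch box over to its other side. Leave the bush, the plug and the regulator where they stand.

Things in the scene. Friction and masses are not known exactly. Their poses are not given: they have to be found in the camera images.
- stand: Fixed gauging stand, bare-metal deck on a grey base, deck top 70 mm above the table. Origin on the table under the gauge shaft's axis, z up; x points from the loading side into the V fence (within 0.35 rad of world +y), y across the deck. Deck: x -330 to +108 mm, y -150 to +150 mm, no lip. The carrier plate fills a 96 mm square pocket centred on the origin.
- fence (a point): Point on the deck where the inner faces of the V fence would meet, 59.4 mm along the stand's x from the shaft axis. Two dark steel bars, 26 mm high, 18 mm thick, 95 mm long, at 45 degrees either side of the stand's x axis, open towards -x; both inner faces touch the sleeve when it is centred over the shaft. Their near inner ends lie at x -13, y +-72 mm and outer corners at x 0, y +-85 mm of the stand.
- shaft_top (a point): Centre of the top of the upright fixed steel gauge shaft (46 mm diameter, 3 mm chamfer), which stands in the middle of the pocket; its top lies 1.5 mm below the deck, 68.5 mm above the table.
- carrier (a joint): Dark square carrier plate (94 mm, 48 mm hole round the shaft); top 1 mm below the deck at 0. Value: how far it is pressed straight down, 0 to 0.040 m (stop). No spring: about 15 N of friction plus 40 N s/m damping; it carries the sleeve's weight and stays where it is left. Pressing on the sleeve's rim, even on one side, moves both down with roughly 10 N.
- sleeve: Large loose spacer sleeve, plain aluminium tube standing upright: outside 84 mm, bore 50 mm right through, wall 17 mm, 70 mm high, 0.5 to 0.8 kg. Origin: centre of its lower end, z up its axis. The largest part on the deck, on its loading side. Pressed home, its lower end is 41 mm below the deck and its upper end 29 mm above.
- bush: Bystander: smaller loose aluminium bush on the deck, outside 60 mm, bore 24 mm, 45 mm high. Origin: centre of its lower end.
- plug: Bystander: loose steel valve plug on the deck, solid, round foot 60 mm across, 64 mm high. Origin: centre of its foot.
- regulator: Bystander: steel pressure regulator with a blue cap, standing on the table beyond the switch box, 68 mm across, 138 mm high. Origin: centre of its foot.
- switch_box: Fixed grey switch box on the table, 100 mm (its x) by 85 mm (its y), 70 mm high. Origin: centre of its underside. The toggle bat pivots at the middle of its top and swings in the box's x-z plane.
- bat (a joint): Toggle bat: round steel, 63 mm long, 10 mm thick at the pivot, 16 mm at the end; pivot 70 mm above the table in the middle of the box top, about the box's y axis. Rad: -0.42 = off (leaning to the box's -x side, as at the start), +0.42 = on (leaning to +x). Over-centre spring: pushed past 0 it snaps across; 2 to 3 N at the tip.
- bat_tip (a point): Centre of the free end of the toggle bat, 63 mm from its pivot.
Mind the look-alikes: they are no part of the job. There is more than one size of the switch_box; the one meant has the size given above.

How it is judged:
By the outcome, as a careful person would: the job done as asked, in the order asked, and still so for the second after the job is handed in, with the robot touching nothing.
It also fails if it takes over 72 s, if anything falls off the work surface, if the arm or the gripper's body presses on something with over 40 N, if the wrist force passes 120 N, or if a joint passes its speed limit or range.

## Working session

There is one attempt and no reset: what is moved stays moved. The work goes in short steps, Python scripts to look and compute and a tool call to move; the robot and the scene stay as the last step left them, time stands still between calls to the robot, and variables do not carry over. Pictures are saved under pics/ and viewed, about 8 in all and at most 12, crops included, and the job is handed in when it is done.

Besides the shell and the picture viewer there is one more tool, called after ">>>" as name(argument=value, ...) on one line, values as JSON. send_rows: Moves the arm, as the interface text tells. Its arguments: {"type":"object","properties":{"plan":{"type":"array"},"jaw":{"type":"number"},"force":{"type":"number"}},"required":["plan"]}

```bash
ls; mkdir -p pics
cat > h.py <<'E'
import numpy as np, cv2
from plant import r
from scipy.spatial.transform import Rotation as R
def cloud(p):
    v,u=np.mgrid[0:400,0:640]
    K=np.array(p["mtx"]);d=np.array([p["k1"],0,0,0,0],float)
    n=cv2.undistortPoints(np.stack([u,v],-1).reshape(-1,1,2).astype(np.float64),K,d).reshape(400,640,2)
    z=p["range_z"][...,None].astype(float)
    c=np.concatenate([n*z,z],-1)
    P=np.array(p["pose"]); w=c@P[:3,:3].T+P[:3,3]
    w[p["range_z"]<=0]=np.nan
    return w
def proj(p,X):
    P=np.array(p["pose"]);c=(np.atleast_2d(X)-P[:3,3])@P[:3,:3]
    rv=np.zeros(3)
    return cv2.projectPoints(c.reshape(-1,1,3),rv,rv,np.array(p["mtx"]),np.array([p["k1"],0,0,0,0],float))[0].reshape(-1,2)
def save(p,n): cv2.imwrite(f"pics/{n}.png",p["color"][...,::-1])
def st():
    s=r.get_state(); print({k:np.round(v,4).tolist() for k,v in s.items() if k in("time_s","joints","tcp_pos","eef_rot","contact_force","gripper_width")}); return s
E
python3 - <<'E'
from h import *
st()
for n in("scene","side"):
    p=r.capture(n); save(p,n+"0"); w=cloud(p); np.savez(f"{n}0.npz",w=w,color=p["color"])
    print(n,np.round(p["pose"],3).tolist())
    for t in("stand","fence","shaft_top","carrier","sleeve","bush","plug","regulator","switch_box","bat","bat_tip"):
        try:
            for o in r.trace(p,t)[:4]:
                m=o["mask"]; q=w[m]; q=q[~np.isnan(q[:,0])]
                print(t,round(o["score"],2),np.round(o["uv"]).tolist(),m.sum(),np.round(np.percentile(q,[3,50,97],axis=0),3).tolist() if len(q) else None)
        except Exception as e: print(t,e)
E
```

```text
pics
{'time_s': 0.0, 'joints': [-49.3842, 20.5914, 0.6313, -0.0191, -70.1347, -16.5053], 'tcp_pos': [0.2755, -0.6157, 0.2446], 'eef_rot': [95.7891, 89.9034, 119.893], 'contact_force': [0.2545, -0.0971, 0.0027], 'gripper_width': 0.0875}
scene [[0.409, 0.722, -0.559, 0.975], [0.912, -0.31, 0.267, -0.333], [0.019, -0.619, -0.785, 0.734], [0.0, 0.0, 0.0, 1.0]]
stand 0.46 [404.0, 214.0] 19440 [[0.45, -0.155, 0.016], [0.63, 0.042, 0.071], [0.748, 0.27, 0.09]]
fence 0.9 [398.0, 214.0] 19942 [[0.448, -0.155, 0.01], [0.63, 0.04, 0.071], [0.748, 0.271, 0.095]]
shaft_top 0.97 [404.0, 216.0] 19274 [[0.45, -0.155, 0.017], [0.63, 0.042, 0.071], [0.748, 0.269, 0.09]]
shaft_top 0.48 [366.0, 190.0] 1538 [[0.518, -0.057, 0.08], [0.562, -0.023, 0.129], [0.591, 0.017, 0.142]]
carrier 0.59 [438.0, 179.0] 819 [[0.536, 0.13, 0.066], [0.577, 0.167, 0.07], [0.623, 0.216, 0.072]]
sleeve 0.61 [367.0, 191.0] 1572 [[0.518, -0.057, 0.077], [0.563, -0.023, 0.128], [0.591, 0.016, 0.142]]
sleeve 0.17 [350.0, 234.0] 866 [[0.616, -0.128, 0.076], [0.645, -0.108, 0.123], [0.662, -0.08, 0.137]]
sleeve 0.15 [233.0, 246.0]
[... 2401 characters left out ...]
[[0.238, -0.339, 0.005], [0.321, -0.257, 0.079], [0.406, -0.202, 0.154]]
switch_box 0.87 [375.0, 182.0] 518 [[0.443, -0.555, -0.001], [0.478, -0.453, 0.042], [0.524, -0.424, 0.073]]
switch_box 0.64 [352.0, 192.0] 1170 [[0.469, -0.349, 0.006], [0.517, -0.299, 0.055], [0.579, -0.265, 0.097]]
bat 0.61 [358.0, 175.0] 49 [[0.504, -0.317, 0.082], [0.513, -0.308, 0.108], [0.525, -0.302, 0.126]]
bat 0.52 [420.0, 169.0] 157 [[0.316, -0.292, 0.114], [0.324, -0.283, 0.162], [0.333, -0.278, 0.189]]
bat_tip 0.76 [418.0, 171.0] 181 [[0.315, -0.292, 0.113], [0.324, -0.283, 0.156], [0.333, -0.278, 0.188]]
bat_tip 0.61 [372.0, 163.0] 32 [[0.481, -0.469, 0.062], [0.487, -0.464, 0.081], [0.491, -0.459, 0.097]]
```

View pics/scene0.png

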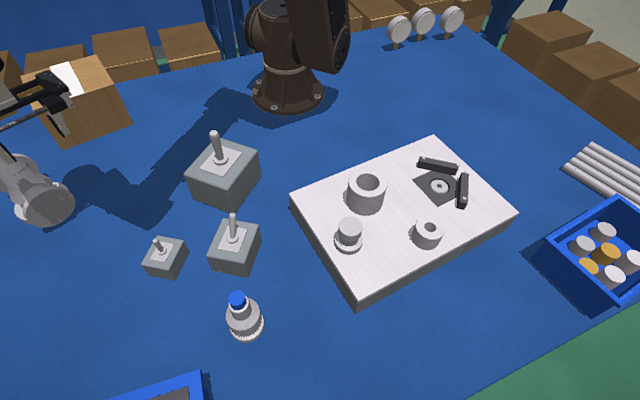

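```bash
cat > fit.py <<'E'
from h import *
from scipy.optimize import least_squares
S=np.load("scene0.npz");D=np.load("side0.npz")
def near(w,c,rad,z0,z1):
    q=w.reshape(-1,3); q=q[~np.isnan(q[:,0])]
    return q[(np.hypot(q[:,0]-c[0],q[:,1]-c[1])<rad)&(q[:,2]>z0)&(q[:,2]<z1)]
def circ(q,rad,c0):
    f=lambda x: np.hypot(q[:,0]-x[0],q[:,1]-x[1])-rad
    return least_squares(f,c0,loss="soft_l1",f_scale=.002)
for nm,w in(("scene",S["w"]),("side",D["w"])):
    for t,c,rad,z0,z1 in(("sleeve",(.545,-.02),.042,.08,.13),("bush",(.69,.05),.03,.08,.108),("plug",(.635,-.1),.03,.072,.08),("reg",(.69,-.345),.034,.02,.1)):
        q=near(w,c,rad+.015,z0,z1)
        if len(q)<10: print(nm,t,len(q));continue
        s=circ(q,rad,c); print(nm,t,len(q),np.round(s.x,4),"med",np.round(np.median(np.abs(s.fun)),4))
    # sleeve top ring
    q=near(w,(.545,-.02),.06,.134,.15); print("  sleeve top",len(q),np.round((q.min(0)+q.max(0))/2,4),np.round(np.ptp(q,axis=0),3))
    # box rectangles at top z
    for t,c,z in(("A",(.535,-.322),.07),("C",(.49,-.462),.05)):
        q=near(w,c,.08,z-.006,z+.006); 
        if len(q)>10: print(" box",t,len(q),cv2.minAreaRect((q[:,:2]*1000).astype(np.float32)))
        q=near(w,c,.08,z+.012,.2); 
        if len(q)>5: print("  bat high",len(q),np.round(q[q[:,2]>q[:,2].max()-.01].mean(0),3), "z hist",np.round(np.percentile(q[:,2],[0,50,100]),3))
    for t,c in(("A",(.535,-.322)),("B",(.34,-.29)),("C",(.49,-.462))):
        q=near(w,c,.08,.02,.2); print(" z",t,np.histogram(q[:,2],np.arange(.02,.21,.01))[0])
    # deck rectangle
    q=w.reshape(-1,3); q=q[~np.isnan(q[:,0])]; q=q[(abs(q[:,2]-.07)<.006)&(q[:,1]>-.22)&(q[:,0]>.35)]
    print(" deck",cv2.minAreaRect((q[:,:2]*1000).astype(np.float32)), np.median(q[:,2]))
E
python3 fit.py
```

```text
scene sleeve 750 [ 0.5504 -0.0166] med 0.0017
scene bush 293 [0.6903 0.0558] med 0.0008
scene plug 139 [ 0.6362 -0.1009] med 0.0043
scene reg 767 [ 0.6814 -0.349 ] med 0.0055
  sleeve top 673 [ 0.5494 -0.0166  0.1391] [0.085 0.083 0.01 ]
 box A 1481 ((529.0635375976562, -320.9821472167969), (84.70492553710938, 101.21846008300781), 54.425750732421875)
  bat high 152 [ 0.512 -0.308  0.126] z hist [0.083 0.112 0.131]
 box C 890 ((489.00799560546875, -464.760986328125), (64.97500610351562, 75.25685119628906), 54.297508239746094)
  bat high 74 [ 0.49  -0.465  0.098] z hist [0.063 0.09  0.102]
 z A [ 122  133  130  137  407 1192   24   24   26   32   46    5    0    0
    0    0    0    0]
 z B [ 158  169  170  171  184  184  186  339 1674   85   19   24   23   28
   29   37   47   30]
 z C [117 123 128 875  12  11  15  30   8   0   0   0   0   0   0   0   0   0]
 deck ((698.9029541015625, 185.01626586914062), (545.0402221679688, 660.9939575195312), 5.116548538208008) 0.07110133810574482
side sleeve 716 [ 0.5487 -0.0189] med 0.0013
side bush 270 [0.69   0.0518] med 0.0009
side plug 43 [ 0.6333 -0.1045] med 0.0012
side reg 387 [ 0.6918 -0.3597] med 0.0049
  sleeve top 386 [ 0.5482 -0.0166  0.1376] [0.082 0.086 0.007]
 box A 436 ((527.7279052734375, -321.1563720703125), (86.23790740966797, 104.4457015991211), 55.636085510253906)
  bat high 61 [ 0.509 -0.307  0.122] z hist [0.083 0.11  0.126]
 box C 219 ((484.9622497558594, -468.3946533203125), (72.80108642578125, 76.71402740478516), 52.29345703125)
  bat high 36 [ 0.486 -0.465  0.094] z hist [0.063 0.084 0.098]
 z A [117 115 117 126 395  93  12  10  12  12  17   0   0   0   0   0   0   0]
 z B [ 95  75  79  86  81  89  85 557 347  23  22  19  19  22  27  27  31   3]
 z C [ 77  88 126 123   8   9   8  13   0   0   0   0   0   0   0   0   0   0]
 deck ((697.603515625, 181.52076721191406), (541.10888671875, 667.13232421875), 4.9833149909973145) 0.06972054549901241
```

The scene shows three switch boxes: small at (165,257), middle at (232,246) and large at (223,172). The middle one measures 100 x 85 mm with its top at 70 mm, so it is the one meant. The sleeve is at (367,191), the bush at (428,232), the plug at (350,236), and the V and shaft at (438,186). Next I fit the stand pose and check these choices in a crop.

```bash
cat > fit2.py <<'E'
from h import *
from scipy.optimize import least_squares
for nm in("scene","side"):
    Z=np.load(nm+"0.npz");w=Z["w"];g=Z["color"].mean(-1)
    # deck mask
    m=((abs(w[...,2]-.07)<.006)&(w[...,0]>.38)&(w[...,0]<.82)&(w[...,1]>-.25)&(w[...,1]<.33)&(g>110)).astype(np.uint8)
    n,l,s,_=cv2.connectedComponentsWithStats(m); k=1+np.argmax(s[1:,4]); q=w[l==k]
    print(nm,"deck rect",cv2.minAreaRect((q[:,:2]*1000).astype(np.float32)))
    # dark fence bar tops
    m=((w[...,2]>.088)&(w[...,2]<.101)&(w[...,0]>.48)&(w[...,0]<.68)&(w[...,1]>.1)&(w[...,1]<.3)&(g<90)).astype(np.uint8)
    n,l,s,_=cv2.connectedComponentsWithStats(m)
    for k in range(1,n):
        if s[k,4]>40: q=w[l==k]; print(" bar",s[k,4],cv2.minAreaRect((q[:,:2]*1000).astype(np.float32)))
    m=(abs(w[...,2]-.069)<.006)&(w[...,0]>.5)&(w[...,0]<.66)&(w[...,1]>.1)&(w[...,1]<.25)&(g>90)
    if nm=="scene":
        p=Z["color"][110:300,130:500]; cv2.imwrite("pics/crop.png",cv2.resize(p,None,fx=2.1,fy=2.1,interpolation=2)[...,::-1])
E
python3 fit2.py; python3 -c "
from h import *
s=r.get_state();print(R.from_euler('xyz',s['eef_rot'],degrees=True).as_matrix().round(3))"
```

```text
scene deck rect ((587.6348876953125, 64.97114562988281), (302.2234802246094, 441.5290832519531), 5.0471978187561035)
 bar 108 ((537.1317749023438, 190.9099578857422), (91.13896179199219, 13.051777839660645), 43.510215759277344)
 bar 68 ((620.2733764648438, 199.27951049804688), (14.661396026611328, 92.53459930419922), 55.45817947387695)
side deck rect ((587.970458984375, 60.81597900390625), (302.41058349609375, 445.2432556152344), 5.107038497924805)
[[-0.    -0.408  0.913]
 [ 0.     0.913  0.408]
 [-1.     0.    -0.   ]]
```

View pics/crop.png

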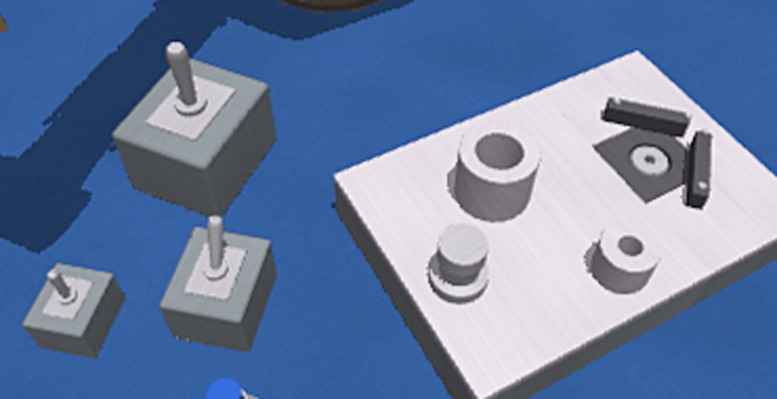

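Confirmed by the crop: the middle box is at crop (215,290), the sleeve at (497,175) is the tallest and largest tube, and the bush is at (625,258). I'm moving towards the sleeve.

>>> send_rows(plan=[[[0, 0.17, 0.2], [0, 0, 0]], [[0, 0.34, 0.4], [0, 0, 0]], [[0, 0.5, 0.6], [0, 0, 0]], [[0, 0.67, 0.8], [0, 0, 0]], [[0, 0.83, 1], [0, 0, 0]]], jaw=-0.1, force=8)

```text
time_s: 1.7
tcp_pos: [0.3621, -0.4398, 0.2457]
eef_rot: [-58.1, 90.0, -34.0]
contact_force: [1.8, -0.2, 0.4]
gripper_width: 0.0529
```

>>> send_rows(plan=[[[0, 0.17, 0.2], [0, 0, 0]], [[0, 0.34, 0.4], [0, 0, 0]], [[0, 0.5, 0.6], [0, 0, 0]], [[0, 0.67, 0.8], [0, 0, 0]], [[0, 0.83, 1], [0, 0, 0]]])

```text
time_s: 2.2
tcp_pos: [0.4487, -0.2634, 0.2461]
eef_rot: [-41.8, 89.9, -17.7]
contact_force: [0.3, -0.4, -0.6]
gripper_width: 0.0395
```

```bash
cat >> h.py <<'E'
SX=np.deg2rad(95.08); X=np.array([np.cos(SX),np.sin(SX)]); Y=np.array([-X[1],X[0]]); O=np.array([.578,.1735])
def stand(p): d=np.array(p[:2])-O; return np.array([d@X,d@Y])
def world(a,b): return O+a*X+b*Y
def go(pos,yaw=None):
    """shift/turn (scaled) to reach pos with tool straight down and tool y at angle yaw (deg)"""
    s=r.get_state(); M=R.from_euler('xyz',s['eef_rot'],degrees=True).as_matrix()
    d=M.T@(np.array(pos)-s['tcp_pos'])/.15
    t=np.zeros(3)
    if yaw is not None:
        a=np.deg2rad(yaw); y=np.array([np.cos(a),np.sin(a),0]); x=np.array([0,0,-1.]); T=np.stack([x,y,np.cross(x,y)],1)
        t=R.from_matrix(M.T@T).as_rotvec()/(np.pi/4)
    print("t",round(s['time_s'],2),"tcp",np.round(s['tcp_pos'],4),"stand",np.round(1000*stand(s['tcp_pos']),1),"F",np.round(s['contact_force'],1),"w",round(s['gripper_width'],4),"-> shift",np.round(d,3),"turn",np.round(t,3))
E
python3 -c "
from h import *
go([.5525,-.0509,.23],95.08)"
```

```text
t 2.2 tcp [ 0.4487 -0.2634  0.2461] stand [-423.7  167.4] F [ 0.3 -0.4 -0.6] w 0.0395 -> shift [0.108 1.01  1.21 ] turn [0.423 0.001 0.001]
```

>>> send_rows(plan=[[[0, 0.17, 0.2], [0.08, 0, 0]], [[0, 0.34, 0.4], [0.17, 0, 0]], [[0.02, 0.5, 0.6], [0.25, 0, 0]], [[0.02, 0.67, 0.8], [0.34, 0, 0]], [[0.02, 0.84, 1], [0.42, 0, 0]]])

```text
time_s: 2.7
tcp_pos: [0.5347, -0.0855, 0.2434]
eef_rot: [-14.7, 89.9, -9.7]
contact_force: [0.7, 0.3, 0.4]
gripper_width: 0.0394
```

```bash
python3 -c "
from h import *
p=r.capture('wrist'); save(p,'w1'); w=cloud(p); np.savez('w1.npz',w=w,color=p['color'])
go([.5525,-.0509,.23],95.08)
for t in('sleeve','shaft_top','carrier'):
  for o in r.trace(p,t)[:3]:
    q=w[o['mask']];print(t,round(o['score'],2),np.round(o['uv']),len(q),np.round(np.nanpercentile(q,[3,50,97],axis=0),3).tolist())
q=w.reshape(-1,3);q=q[(q[:,2]>.132)&(q[:,2]<.146)&(np.hypot(q[:,0]-.5495,q[:,1]+.0175)<.055)]
print(len(q),q.min(0),q.max(0)) if len(q) else 0
"
```

```text
t 2.75 tcp [ 0.5372 -0.0819  0.2432] stand [-250.8   63.3] F [2.6 3.1 1.3] w 0.0392 -> shift [0.089 0.197 0.119] turn [-0.004  0.004 -0.   ]
sleeve 0.59 [402. 202.] 7767 [[0.508, -0.058, 0.077], [0.534, -0.018, 0.138], [0.574, 0.018, 0.141]]
sleeve 0.42 [294. 285.] 2321 [[0.604, -0.113, 0.073], [0.618, -0.097, 0.102], [0.654, -0.077, 0.135]]
shaft_top 0.81 [456. 163.] 66773 [[0.443, -0.151, 0.068], [0.51, 0.028, 0.07], [0.697, 0.189, 0.078]]
carrier 0.71 [570. 230.] 4443 [[0.534, 0.127, 0.066], [0.56, 0.162, 0.069], [0.613, 0.209, 0.07]]
4382 [ 0.50777797 -0.05923859  0.13206795] [0.5749015  0.02380672 0.14228367]
```

View pics/w1.png

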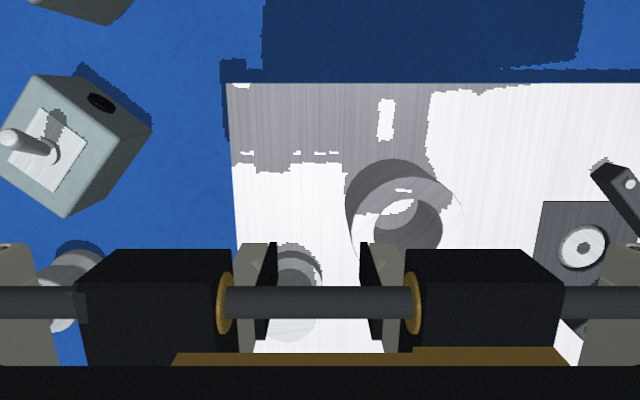

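The wrist view shows the sleeve at (400,215), with its rim giving a centre of (0.550,-0.018). The shaft ring is at (585,248) inside the dark carrier. I'll refine the shaft position and line up the straddle.

```bash
python3 -c "
from h import *
Z=np.load('w1.npz');w=Z['w'];g=Z['color'].mean(-1)
m=((g>120)&(np.hypot(w[...,0]-O[0],w[...,1]-O[1])<.035)&(np.arange(400)[:,None]<275)).astype(np.uint8)
n,l,s,_=cv2.connectedComponentsWithStats(m);k=1+np.argmax(s[1:,4]);q=(w[l==k][:,:2]*1000).astype(np.float32)
print('shaft',s[k],cv2.minEnclosingCircle(q),q.min(0),q.max(0))
m=(abs(w[...,2]-.07)<.006)&(g<100)&(np.abs((w[...,:2]-O)@X)<.06)&(np.abs((w[...,:2]-O)@Y)<.06)&(np.arange(400)[:,None]<275)
q=(w[m][:,:2]-O); print('pocket x',np.percentile(q@X,[1,99]),'y',np.percentile(q@Y,[1,99]))
go([.5528,-.051,.17],95.08)"
```

```text
shaft [ 559  227   46   41 1299] ((578.2560424804688, 173.2609100341797), 21.538921356201172) [557.0442  151.74812] [598.9075  194.43745]
pocket x [-0.04627016  0.04424158] y [-0.02708217  0.04691033]
t 2.9 tcp [ 0.5344 -0.0863  0.243 ] stand [-254.9   66.5] F [-0.6  0.5 -1.1] w 0.0396 -> shift [0.487 0.223 0.144] turn [0.006 0.001 0.001]
```

>>> send_rows(plan=[[[0, 0.1, 0.07], [0, 0, 0]], [[0.1, 0.223, 0.144], [0, 0, 0]], [[0.25, 0.223, 0.144], [0, 0, 0]], [[0.45, 0.223, 0.144], [0, 0, 0]], [[0.45, 0.223, 0.144], [0, 0, 0]]])

```text
time_s: 3.4
tcp_pos: [0.5503, -0.0517, 0.172]
eef_rot: [-175.5, 89.7, -170.2]
contact_force: [-0.0, 0.0, -0.7]
gripper_width: 0.0394
```

```bash
python3 -c "
from h import *
go([.5528,-.051,.114],95.08)"
```

```text
t 3.4 tcp [ 0.5503 -0.0517  0.172 ] stand [-221.8   47.6] F [-0.   0.  -0.7] w 0.0394 -> shift [0.387 0.003 0.019] turn [ 0.004 -0.007  0.001]
```

>>> send_rows(plan=[[[0.08, 0, 0.02], [0, 0, 0]], [[0.16, 0, 0.02], [0, 0, 0]], [[0.25, 0, 0.02], [0, 0, 0]], [[0.33, 0, 0.02], [0, 0, 0]], [[0.387, 0, 0.02], [0, 0, 0]]])

```text
time_s: 3.9
tcp_pos: [0.5528, -0.0516, 0.1132]
eef_rot: [-175.7, 89.7, -170.4]
contact_force: [-0.8, 0.5, -0.1]
gripper_width: 0.0395
```

>>> send_rows(plan=[[[0, 0, 0], [0, 0, 0]], [[0, 0, 0], [0, 0, 0]], [[0, 0, 0], [0, 0, 0]], [[0, 0, 0], [0, 0, 0]], [[0, 0, 0], [0, 0, 0]]], jaw=-1, force=8)

```text
time_s: 4.4
tcp_pos: [0.5533, -0.0515, 0.1137]
eef_rot: [-175.5, 89.7, -170.3]
contact_force: [1.2, 1.2, 0.4]
gripper_width: 0.0189
```

```bash
python3 -c "
from h import *
go([*world(-.0335-.07,0),.114],95.08)"
```

```text
t 4.4 tcp [ 0.5533 -0.0515  0.1137] stand [-221.9   44.6] F [1.2 1.2 0.4] w 0.0189 -> shift [-0.004  0.789  0.3  ] turn [ 0.004 -0.006  0.   ]
```

>>> send_rows(plan=[[[0, 0.06, 0.03], [0, 0, 0]], [[0, 0.14, 0.06], [0, 0, 0]], [[0, 0.23, 0.09], [0, 0, 0]], [[0, 0.32, 0.12], [0, 0, 0]], [[0, 0.4, 0.15], [0, 0, 0]]])

```text
time_s: 4.9
tcp_pos: [0.5704, 0.0115, 0.1137]
eef_rot: [-171.5, 89.7, -166.2]
contact_force: [-1.7, -5.1, 2.1]
gripper_width: 0.0191
```

```bash
python3 -c "
from h import *
go([*world(-.0326-.07,0),.1137],95.08)
p=r.capture('scene');save(p,'s2');w=cloud(p);q=w.reshape(-1,3);c=world(*(stand(r.get_state()['tcp_pos'])+[.0326,0]))
q=q[(q[:,2]>.05)&(np.hypot(q[:,0]-c[0],q[:,1]-c[1])<.05)&(q[:,2]<.15)];print(c)
t=q[q[:,2]>.13];print(len(t),(t.min(0)+t.max(0))/2,np.median(t[:,2]))"
```

```text
t 4.9 tcp [0.5704 0.0115 0.1137] stand [-160.7   22. ] F [-1.7 -5.1  2.1] w 0.0191 -> shift [-0.001  0.387  0.148] turn [ 0.005 -0.006  0.001]
[0.56824869 0.04563494]
225 [0.58946994 0.04542277 0.1400866 ] 0.14047776886942687
```

>>> send_rows(plan=[[[0, 0.08, 0.03], [0, 0, 0]], [[0, 0.16, 0.06], [0, 0, 0]], [[0, 0.24, 0.09], [0, 0, 0]], [[0, 0.32, 0.12], [0, 0, 0]], [[0, 0.387, 0.148], [0, 0, 0]]])

```text
time_s: 5.45
tcp_pos: [0.5878, 0.0736, 0.1137]
eef_rot: [-172.6, 89.7, -167.3]
contact_force: [-1.0, -5.4, 4.4]
gripper_width: 0.0191
```

```bash
python3 -c "
from h import *
go([*world(-.0326,0),.1137],95.08)"
```

```text
t 5.45 tcp [0.5878 0.0736 0.1137] stand [-100.4   -1. ] F [-1.  -5.4  4.4] w 0.0191 -> shift [ 0.     0.452 -0.004] turn [ 0.006 -0.006  0.001]
```

>>> send_rows(plan=[[[0, 0.08, 0], [0, 0, 0]], [[0, 0.16, 0], [0, 0, 0]], [[0, 0.24, 0], [0, 0, 0]], [[0, 0.32, 0], [0, 0, 0]], [[0, 0.38, -0.003], [0, 0, 0]]])

```text
time_s: 5.95
tcp_pos: [0.5822, 0.1314, 0.1137]
eef_rot: [-172.5, 89.7, -167.1]
contact_force: [0.6, -4.3, 1.2]
gripper_width: 0.0192
```

```bash
python3 -c "
from h import *
go([*world(-.0326,0),.1127],95.08)"
```

```text
t 5.95 tcp [0.5822 0.1314 0.1137] stand [-42.3  -0.4] F [ 0.6 -4.3  1.2] w 0.0192 -> shift [ 0.007  0.065 -0.002] turn [ 0.007 -0.006  0.001]
```

>>> send_rows(plan=[[[0, 0.015, 0], [0, 0, 0]], [[0.002, 0.03, 0], [0, 0, 0]], [[0.005, 0.045, -0.001], [0, 0, 0]], [[0.007, 0.06, -0.002], [0, 0, 0]], [[0.007, 0.068, -0.002], [0, 0, 0]]])

```text
time_s: 6.45
tcp_pos: [0.5806, 0.1397, 0.1129]
eef_rot: [-151.4, 89.6, -146.0]
contact_force: [2.5, -15.6, 3.4]
gripper_width: 0.0186
```

```bash
python3 -c "
from h import *
go([*world(-.0326,0),.1127],95.08)"
```

```text
t 6.45 tcp [0.5806 0.1397 0.1129] stand [-33.9   0.4] F [  2.5 -15.6   3.4] w 0.0186 -> shift [0.001 0.009 0.003] turn [ 0.007 -0.007  0.004]
```

>>> send_rows(plan=[[[0, 0, 0], [0, 0, 0]], [[0, 0, 0], [0, 0, 0]], [[0, 0, 0], [0, 0, 0]], [[0, 0, 0], [0, 0, 0]], [[0, 0, 0], [0, 0, 0]]], jaw=-0.1)

```text
time_s: 6.95
tcp_pos: [0.5807, 0.14, 0.1129]
eef_rot: [-152.9, 89.7, -147.5]
contact_force: [-0.1, -0.0, -0.1]
gripper_width: 0.0394
```

>>> send_rows(plan=[[[-0.1, 0, 0], [0, 0, 0]], [[-0.25, 0, 0], [0, 0, 0]], [[-0.4, 0, 0], [0, 0, 0]], [[-0.5, 0, 0], [0, 0, 0]], [[-0.5, 0, 0], [0, 0, 0]]])

```text
time_s: 7.45
tcp_pos: [0.5823, 0.1409, 0.1904]
eef_rot: [-135.4, 89.9, -130.0]
contact_force: [-0.4, 0.2, -0.8]
gripper_width: 0.0397
```

```bash
cat > chk.py <<'E'
from h import *
import sys
go([*world(0,0),.165],95.08)
for n in ("scene","side","wrist"):
    p=r.capture(n);w=cloud(p);save(p,n+sys.argv[1])
    q=w.reshape(-1,3);q=q[~np.isnan(q[:,0])];d=np.hypot(q[:,0]-O[0],q[:,1]-O[1])
    hi=float(sys.argv[2]); t=q[(d<.05)&(q[:,2]>hi-.006)&(q[:,2]<hi+.006)]
    if len(t)>20:
        a=(t[:,:2]-O)@X;b=(t[:,:2]-O)@Y
        print(n,len(t),"x",np.round(1000*np.array([a.min(),a.max()]),1),"y",np.round(1000*np.array([b.min(),b.max()]),1),"z",np.median(t[:,2]).round(4))
E
python3 chk.py 3 .139
```

```text
t 7.45 tcp [0.5823 0.1409 0.1904] stand [-32.8  -1.4] F [-0.4  0.2 -0.8] w 0.0397 -> shift [ 0.169  0.219 -0.008] turn [ 0.007 -0.002  0.002]
scene 438 x [-41.   41.8] y [-43.   28.9] z 0.1397
side 624 x [-45.8  40.8] y [-40.   42.2] z 0.1389
wrist 7985 x [-42.1  41.2] y [-32.3  41.6] z 0.1388
```

>>> send_rows(plan=[[[0, 0.08, 0], [0, 0, 0]], [[0, 0.16, -0.004], [0, 0, 0]], [[0, 0.219, -0.008], [0, 0, 0]], [[0.1, 0.219, -0.008], [0, 0, 0]], [[0.169, 0.219, -0.008], [0, 0, 0]]], jaw=0, force=20)

```text
time_s: 8.1
tcp_pos: [0.5757, 0.1737, 0.1607]
eef_rot: [-157.6, 89.6, -152.2]
contact_force: [0.1, 1.1, -0.3]
gripper_width: 0.0435
```

```bash
python3 -c "
from h import *
go([*world(0,0),.118],95.08)"
```

```text
t 8.1 tcp [0.5757 0.1737 0.1607] stand [0.4 2.3] F [ 0.1  1.1 -0.3] w 0.0435 -> shift [ 0.285 -0.002  0.017] turn [ 0.008 -0.009  0.004]
```

>>> send_rows(plan=[[[0, 0, 0.015], [0, 0, 0]], [[0.03, 0, 0.015], [0, 0, 0]], [[0.06, 0, 0.015], [0, 0, 0]], [[0.09, 0, 0.015], [0, 0, 0]], [[0.12, 0, 0.015], [0, 0, 0]]])

```text
time_s: 8.6
tcp_pos: [0.578, 0.1741, 0.1446]
eef_rot: [-157.3, 89.6, -151.8]
contact_force: [-6.8, 0.3, 13.0]
gripper_width: 0.0438
```

```bash
python3 -c "
from h import *
go([*world(0,0),.118],95.08)"
```

```text
t 8.6 tcp [0.578  0.1741 0.1446] stand [ 0.5 -0.1] F [-6.8  0.3 13. ] w 0.0438 -> shift [ 0.177 -0.003  0.   ] turn [ 0.009 -0.007  0.003]
```

>>> send_rows(plan=[[[0.03, 0, 0], [0, 0, 0]], [[0.06, 0, 0], [0, 0, 0]], [[0.09, 0, 0], [0, 0, 0]], [[0.12, 0, 0], [0, 0, 0]], [[0.15, 0, 0], [0, 0, 0]]])

```text
time_s: 9.1
tcp_pos: [0.578, 0.1741, 0.124]
eef_rot: [-155.3, 89.7, -149.8]
contact_force: [-6.4, 0.7, 12.5]
gripper_width: 0.0441
```

```bash
python3 -c "
from h import *
go([*world(0,0),.118],95.08)"
```

```text
t 9.1 tcp [0.578  0.1741 0.124 ] stand [ 0.6 -0. ] F [-6.4  0.7 12.5] w 0.0441 -> shift [ 0.04  -0.004 -0.   ] turn [ 0.009 -0.006  0.003]
```

>>> send_rows(plan=[[[0.01, 0, 0], [0, 0, 0]], [[0.02, 0, 0], [0, 0, 0]], [[0.03, 0, 0], [0, 0, 0]], [[0.04, 0, 0], [0, 0, 0]], [[0.046, 0, 0], [0, 0, 0]]])

```text
time_s: 9.6
tcp_pos: [0.5783, 0.1741, 0.1186]
eef_rot: [-151.9, 89.8, -146.4]
contact_force: [-5.8, -0.1, 11.3]
gripper_width: 0.044
```

```bash
python3 -c "
from h import *
go([*world(0,0),.118],95.08)"
```

```text
t 9.6 tcp [0.5783 0.1741 0.1186] stand [ 0.6 -0.3] F [-5.8 -0.1 11.3] w 0.044 -> shift [ 0.004 -0.004 -0.002] turn [ 0.01  -0.005  0.003]
```

Not at the stop yet, since the force is unchanged. I'll keep going in small steps.

>>> send_rows(plan=[[[0.005, 0, 0], [0, 0, 0]], [[0.008, 0, 0], [0, 0, 0]], [[0.012, 0, 0], [0, 0, 0]], [[0.015, 0, 0], [0, 0, 0]], [[0.018, 0, 0], [0, 0, 0]]])

```text
time_s: 10.1
tcp_pos: [0.5788, 0.1743, 0.1181]
eef_rot: [-138.7, 89.9, -133.1]
contact_force: [-7.3, -0.1, 20.4]
gripper_width: 0.0438
```

```bash
python3 -c "
from h import *
go([*world(0,0),.118],95.08)"
```

```text
t 10.1 tcp [0.5788 0.1743 0.1181] stand [ 0.8 -0.9] F [-7.3 -0.1 20.4] w 0.0438 -> shift [ 0.001 -0.005 -0.006] turn [ 0.011 -0.002  0.002]
```

>>> send_rows(plan=[[[0.01, 0, 0.003], [0, 0, 0]], [[0.02, 0, 0.003], [0, 0, 0]], [[0.022, 0, 0.003], [0, 0, 0]], [[0.022, 0, 0.003], [0, 0, 0]], [[0.022, 0, 0.003], [0, 0, 0]]])

```text
time_s: 10.6
tcp_pos: [0.579, 0.1743, 0.118]
eef_rot: [-122.9, 89.9, -117.3]
contact_force: [-13.6, -0.9, 27.1]
gripper_width: 0.0436
```

>>> send_rows(plan=[[[-0.1, 0, 0], [0, 0, 0]], [[-0.3, 0, 0], [0, 0, 0]], [[-0.5, 0, 0], [0, 0, 0]], [[-0.7, 0, 0], [0, 0, 0]], [[-0.9, 0, 0], [0, 0, 0]]], jaw=-1)

```text
time_s: 11.1
tcp_pos: [0.5793, 0.1745, 0.2543]
eef_rot: [-112.9, 89.9, -107.3]
contact_force: [0.6, 0.9, -0.6]
gripper_width: 0.0093
```

```bash
python3 chk.py 4 .099; python3 -c "
from h import *
go([.475,-.282,.24],54.8)"
```

```text
t 11.1 tcp [0.5793 0.1745 0.2543] stand [ 0.9 -1.4] F [ 0.6  0.9 -0.6] w 0.0093 -> shift [ 0.595 -0.005 -0.009] turn [ 0.012 -0.001  0.002]
scene 663 x [-41.2  48.6] y [-45.6  48.2] z 0.0996
side 704 x [-45.1  47.9] y [-47.3  46.8] z 0.0984
wrist 5549 x [-41.9  48.5] y [-47.8  48.4] z 0.0985
t 11.25 tcp [0.5804 0.1751 0.2554] stand [ 1.4 -2.5] F [ 0.2  0.2 -1.6] w 0.0012 -> shift [ 0.099 -2.964 -0.998] turn [ 0.907  0.004 -0.002]
```

View pics/scene4.png

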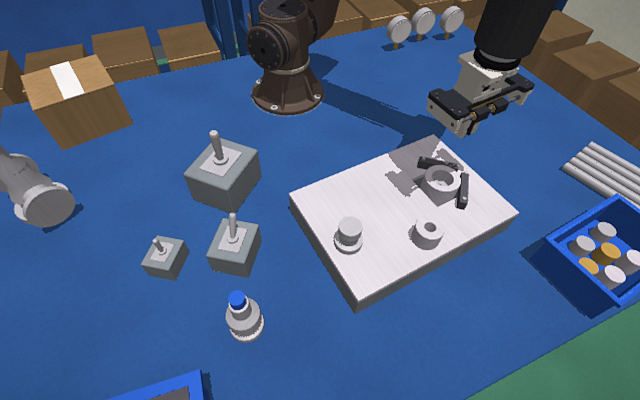

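The sleeve is home: its rim reads 0.0985–0.0996 m in all three cameras, against 0.099 expected, and it sits centred in the V at (440,182). The bush and plug are untouched. Next is the switch box.

>>> send_rows(plan=[[[0, -0.2, -0.07], [0, 0, 0]], [[0, -0.4, -0.13], [0, 0, 0]], [[0, -0.6, -0.2], [0, 0, 0]], [[0, -0.8, -0.27], [0, 0, 0]], [[0, -1, -0.33], [0, 0, 0]]])

```text
time_s: 11.75
tcp_pos: [0.545, 0.0198, 0.2541]
eef_rot: [2.7, 89.9, 8.3]
contact_force: [1.0, -0.5, 0.4]
gripper_width: 0.0005
```

>>> send_rows(plan=[[[0, -0.2, -0.07], [0, 0, 0]], [[0, -0.4, -0.13], [0, 0, 0]], [[0, -0.6, -0.2], [0, 0, 0]], [[0, -0.8, -0.27], [0, 0, 0]], [[0, -1, -0.33], [0, 0, 0]]])

```text
time_s: 12.25
tcp_pos: [0.5095, -0.1355, 0.253]
eef_rot: [25.0, 90.0, 30.6]
contact_force: [-0.4, 0.4, -0.2]
gripper_width: 0.0009
```

```bash
python3 -c "
from h import *
go([.475,-.283,.24],54.8)
p=r.capture('wrist');s=r.get_state();M=R.from_euler('xyz',s['eef_rot'],degrees=True).as_matrix()
print('cam in tool',M.T@(np.array(p['pose'])[:3,3]-s['tcp_pos']))"
```

```text
t 12.25 tcp [ 0.5095 -0.1355  0.253 ] stand [-301.8   95.6] F [-0.4  0.4 -0.2] w 0.0009 -> shift [ 0.086 -0.956 -0.325] turn [ 0.907  0.001 -0.001]
cam in tool [-0.13891849  0.00342215 -0.07675594]
```

>>> send_rows(plan=[[[0, -0.19, -0.06], [0.18, 0, 0]], [[0, -0.38, -0.13], [0.36, 0, 0]], [[0, -0.57, -0.2], [0.54, 0, 0]], [[0, -0.76, -0.26], [0.72, 0, 0]], [[0, -0.956, -0.325], [0.907, 0, 0]]])

```text
time_s: 12.8
tcp_pos: [0.4733, -0.2868, 0.252]
eef_rot: [-144.5, 89.9, 179.9]
contact_force: [-0.2, -0.1, -0.1]
gripper_width: 0.0005
```

```bash
python3 -c "
from h import *
p=r.capture('wrist');save(p,'w5');w=cloud(p)
for t in('bat','bat_tip','switch_box'):
  for o in r.trace(p,t)[:3]:
    q=w[o['mask']];q=q[~np.isnan(q[:,0])];h=q[q[:,2]>np.percentile(q[:,2],85)]
    print(t,round(o['score'],2),np.round(o['uv']),len(q),np.round(np.percentile(q,[3,50,97],axis=0),3).tolist(),'hi',h.mean(0).round(4))
q=w.reshape(-1,3);q=q[(abs(q[:,2]-.07)<.005)&(np.hypot(q[:,0]-.529,q[:,1]+.321)<.08)];print(cv2.minAreaRect((q[:,:2]*1000).astype(np.float32)))
go([.475,-.283,.12],54.8)"
```

```text
bat 0.92 [165.  20.] 2320 [[0.322, -0.296, 0.119], [0.332, -0.287, 0.183], [0.336, -0.279, 0.192]] hi [ 0.3269 -0.2894  0.1911]
bat 0.44 [321. 239.] 36 [[0.503, -0.308, 0.121], [0.505, -0.305, 0.124], [0.508, -0.303, 0.126]] hi [ 0.5046 -0.3057  0.1255]
bat_tip 0.89 [166.  22.] 2450 [[0.32, -0.298, 0.111], [0.332, -0.287, 0.182], [0.336, -0.279, 0.192]] hi [ 0.3269 -0.2894  0.1911]
bat_tip 0.46 [318. 239.] 69 [[0.503, -0.311, 0.119], [0.505, -0.307, 0.125], [0.51, -0.303, 0.129]] hi [ 0.5048 -0.3073  0.1376]
switch_box 0.92 [206.  62.] 22364 [[0.3, -0.362, 0.048], [0.344, -0.293, 0.101], [0.403, -0.234, 0.189]] hi [ 0.3305 -0.2867  0.1537]
switch_box 0.77 [176. 245.] 1608 [[0.442, -0.484, 0.005], [0.459, -0.455, 0.04], [0.48, -0.421, 0.054]] hi [ 0.4563 -0.4534  0.0738]
switch_box 0.68 [319. 213.] 5521 [[0.469, -0.345, 0.017], [0.503, -0.303, 0.07], [0.543, -0.266, 0.073]] hi [ 0.5117 -0.3107  0.0829]
((525.8944091796875, -320.4026794433594), (85.05327606201172, 93.02386474609375), 54.265262603759766)
t 13.0 tcp [ 0.4734 -0.2863  0.2519] stand [-448.7  144.9] F [-0.3 -0.2  0.4] w 0.0007 -> shift [ 0.879  0.025 -0.002] turn [-0.002 -0.002  0.001]
```

View pics/w5.png

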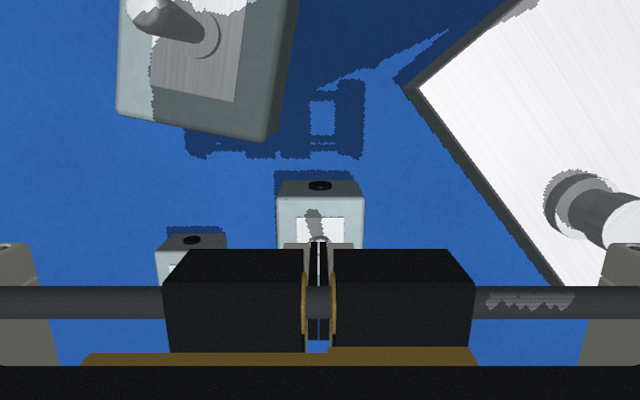

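The bat tip at (320,239) is in line with the closed fingers, and the middle box is straight ahead. I'll lower, then push along tool +z.

>>> send_rows(plan=[[[0.2, 0.025, 0], [0, 0, 0]], [[0.4, 0.025, 0], [0, 0, 0]], [[0.6, 0.025, 0], [0, 0, 0]], [[0.75, 0.025, 0], [0, 0, 0]], [[0.879, 0.025, 0], [0, 0, 0]]])

```text
time_s: 13.5
tcp_pos: [0.475, -0.282, 0.1183]
eef_rot: [-156.7, 89.8, 168.2]
contact_force: [0.2, 0.5, -0.8]
gripper_width: 0.0005
```

>>> send_rows(plan=[[[0, 0, 0.08], [0, 0, 0]], [[0, 0, 0.14], [0, 0, 0]], [[0, 0, 0.2], [0, 0, 0]], [[0, 0, 0.25], [0, 0, 0]], [[0, 0, 0.29], [0, 0, 0]]])

```text
time_s: 14.0
tcp_pos: [0.5115, -0.3076, 0.1188]
eef_rot: [-152.7, 89.9, 172.1]
contact_force: [-1.0, 0.9, 1.3]
gripper_width: 0.0006
```

>>> send_rows(plan=[[[0, 0, 0.03], [0, 0, 0]], [[0, 0, 0.06], [0, 0, 0]], [[0, 0, 0.09], [0, 0, 0]], [[0, 0, 0.11], [0, 0, 0]], [[0, 0, 0.12], [0, 0, 0]]])

```text
time_s: 14.5
tcp_pos: [0.5264, -0.3181, 0.1187]
eef_rot: [-153.2, 89.9, 171.7]
contact_force: [0.3, 0.6, -0.1]
gripper_width: 0.0005
```

```bash
python3 -c "
from h import *
go([.475,-.283,.12],54.8)
for n in('scene','side'):
  w=cloud(r.capture(n));q=w.reshape(-1,3);q=q[(np.hypot(q[:,0]-.529,q[:,1]+.321)<.06)&(q[:,2]>.08)&(q[:,2]<.14)]
  u=(q[:,:2]-[.529,-.321])@[.815,-.58]; print(len(q),np.round([u.min(),np.median(u),u.max()],3))
"
```

```text
t 14.5 tcp [ 0.5264 -0.3181  0.1187] stand [-485.1   94.9] F [ 0.3  0.6 -0.1] w 0.0005 -> shift [-0.008 -0.006 -0.415] turn [ 0.001 -0.003  0.001]
192 [-0.015  0.007  0.03 ]
174 [-0.018 -0.012  0.026]
```

Past centre with the force gone, so the bat has snapped across. I'm backing off and rising, then checking.

>>> send_rows(plan=[[[0, 0, -0.08], [0, 0, 0]], [[0, 0, -0.18], [0, 0, 0]], [[0, 0, -0.28], [0, 0, 0]], [[0, 0, -0.36], [0, 0, 0]], [[0, 0, -0.41], [0, 0, 0]]])

```text
time_s: 15.1
tcp_pos: [0.4748, -0.2819, 0.1191]
eef_rot: [-157.8, 89.9, 167.1]
contact_force: [0.4, -0.0, 0.7]
gripper_width: 0.0006
```

>>> send_rows(plan=[[[-0.2, 0, 0], [0, 0, 0]], [[-0.4, 0, 0], [0, 0, 0]], [[-0.6, 0, 0], [0, 0, 0]], [[-0.8, 0, 0], [0, 0, 0]], [[-1, 0, 0], [0, 0, 0]]])

```text
time_s: 15.6
tcp_pos: [0.4749, -0.2818, 0.2705]
eef_rot: [-156.6, 89.9, 168.2]
contact_force: [-0.2, -0.9, -0.3]
gripper_width: 0.0006
```

```bash
sed -i 's/^go.*$/go([.475,-.283,.26],54.8)/' chk.py; python3 chk.py 6 .099; python3 -c "
from h import *
for n in('scene','side'):
  p=r.capture(n);w=cloud(p);q=w.reshape(-1,3);q=q[(np.hypot(q[:,0]-.529,q[:,1]+.321)<.06)&(q[:,2]>.115)&(q[:,2]<.14)]
  u=(q[:,:2]-[.529,-.321])@[.815,-.58]; print('bat tip u',len(q),np.round([u.min(),np.median(u),u.max()],3))
  for t in('bush','plug','regulator'):
    o=r.trace(p,t)
    if o: print(n,t,np.round(o[0]['uv']),round(o[0]['score'],2),np.round(np.nanmedian(w[o[0]['mask']],axis=0),3))
p=cv2.imread('pics/scene6.png')[110:350,130:530];cv2.imwrite('pics/c6.png',cv2.resize(p,None,fx=2,fy=2))
"
```

```text
t 15.6 tcp [ 0.4749 -0.2818  0.2705] stand [-444.4  143. ] F [-0.2 -0.9 -0.3] w 0.0006 -> shift [ 0.07  -0.006  0.005] turn [ 0.002 -0.002  0.001]
scene 659 x [-41.4  48.2] y [-47.8  47.5] z 0.0995
side 707 x [-43.1  48.5] y [-48.7  47.5] z 0.0983
bat tip u 57 [0.013 0.024 0.03 ]
scene bush [429. 230.] 0.96 [0.696 0.047 0.114]
scene plug [351. 234.] 0.83 [ 0.645 -0.107  0.122]
scene regulator [244. 322.] 0.93 [ 0.705 -0.349  0.072]
bat tip u 22 [0.011 0.02  0.032]
side bush [253. 243.] 0.97 [0.683 0.069 0.107]
side plug [298. 212.] 0.74 [ 0.628 -0.088  0.102]
side regulator [301. 180.] 0.81 [ 0.682 -0.336  0.064]
```

View pics/c6.png

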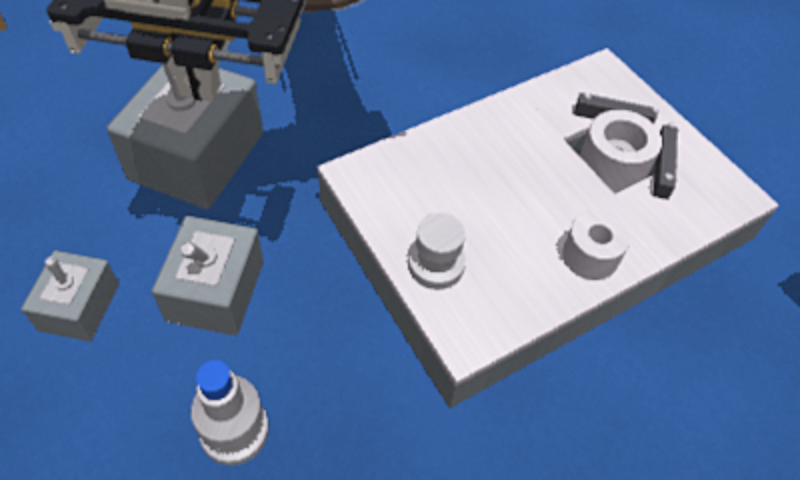

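The final picture shows the sleeve home in the V at crop (622,145) and the middle box's bat leaning the other way at (190,250). The bystanders haven't moved and the gripper is clear, so I'm handing in.

```bash
python3 -c "
from plant import r
print(r.close_job())"
```

```text
the job is handed in; nothing more can be done
None
```

The job is done and handed in at about 16 s on the robot's clock, against the 72 s limit; no verdict is reported.

- **Sleeve:** I gripped its wall lightly (8 N) and slid it along the deck into the V fence, holding the tool height constant until the 1 mm step onto the carrier plate. It stood centred over the shaft to within about 1 mm. I then pressed it on the rim with the half-open fingers until it hit the stop, at about 27 N down. Its top now reads 98–100 mm above the table in two cameras, against 99 mm for fully home.
- **Toggle:** I pushed the bat on the 100 x 85 x 70 mm box with closed fingers. Its tip now sits about 20–25 mm on the box's +x side, so it has flipped.
- **Bystanders:** In the last pictures the bush, plug and regulator are where they stood. The scene camera puts each within 2 mm of its first reading. The side camera differs more for the plug, because a different part of it was in view. It had no usable first reading of the bush.
- **Clearance:** The gripper is well clear of everything.

No final check failed. The one small disagreement was at the fence: the sleeve made contact about 1 mm earlier than my fitted stand pose predicted.

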